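Fit the trip pin in the slab saw's feed bar

ROBOT

A 6-joint arm with a two-finger parallel gripper is mounted at the origin on the work surface. World frame = base frame: x ahead of the robot, y to its left, z up, the work surface at z = 0. Lengths are in mm, angles in rad, forces in N, time in s.
With the tool pointing down it reaches from about 400 to 925 mm from the base axis. Payload 12.5 kg.
Tool frame: the origin (TCP) lies midway between the tips of the shut fingers; the grasp point (between the pads) lies 19 mm behind it; z points along the fingers, y is the direction in which the jaws open and shut (so a half turn about z gives the same grasp; the last joint's range is limited). The gripper opens to 95 mm and grips with 3 to 60 N. Pads are 20 mm wide; open, the fingers measure 119 mm over their backs; the gripper's body (75 mm by 180 mm) begins 59 mm behind the grasp point.
Start: joints at [-1.296, 0.491, 1.559, -0, 1.092, -0.106], TCP at [232.313, -580.239, 214.661] pointing down, gripper open.
Joint ranges: [-3.1, 3.1], [-0.84, 2.19], [0.05, 2.79], [-1.13, 4.28], [0.06, 2.93], [-2.69, 2.69]. Speed limits (rad/s): [2.22, 2.22, 2.79, 3.14, 3.14, 3.14].

INTERFACE

Orientations are given as [roll, pitch, yaw] about the fixed x, y, z axes, in that order (R = Rz(yaw) Ry(pitch) Rx(roll)).
In Python, from cell import env, eyes, job_done, boxes_of, regions_of gives the robot as it stands.
- The arm moves only by the tool send_rows, never from a script. Its argument "plan" is text: rows parted by semicolons, each of 5 numbers parted by spaces: the shift along the tool's x, y, z in mm, then the turn about the tool's z in rad, then the finger opening in mm, from 0 to 95.1. In form: x y z roll gripper; .... A call has 1 to 8 rows; each row shifts and turns the pose as measured when the row begins, along the tool's axes as they then stand; what a row does not reach is not made up. A row lasts 1/10 s, in which the tool goes at most 50 mm and 8.59 degrees, less where a joint would pass 70% of its speed; a pose out of reach is approached as far as the arm can. A call with a gripper value outside its range is refused whole. The fingers move at their own pace and stop on an object; the grip force is fixed at half the most. Time passes only in rows, so rows that do not move let the fingers close. It gives the time, the measured TCP pose, the force and the opening at its end, in the units of the state.
- env.state(): the state, without advancing time (a new reading comes with each control period).
- eyes.read_camera(name): name is "scene" or "top"; returns a dict with "image" (480x640x3 uint8, red, green, blue), "vertical_fov" (degrees; the focal length in pixels is half the picture's height over the tangent of half this angle, whatever the lens; pixels are square), "cx", "cy" (the principal point, pixels), "k1" (the pictures are not rectified: a ray, as slopes to the right and down, at radius r is drawn at 1 + k1 r^2 times it, then the intrinsics apply), "extrinsics" (4x4, takes a point from camera to world coordinates). Camera axes: x right, y up, looking along -z (the intrinsics and any distortion apply to the point x, -y, -z); pixel columns grow to the right and rows downward; lengths in mm; the calibration is good to about 2 mm. A picture is of the moment at which its call begins. There is no depth.
- job_done(): hands the job in, once; it reports no verdict.
Trained networks look in a picture, given as the dict that the camera call returned (one of the last four; its "shot" number tells which), for a name from the list of things; names that differ only in an ending like _2 or _b are one class to them, and where a whole thing is asked for, a point or a joint stands for the part that bears it (a point fixed in the world has none). Each returns a list of dicts, best first, with "confidence" (0 to 1); they miss things now and then, are a little off and sometimes report something else, mostly with a low value. They report only what shows in the picture. A call takes as long as a camera call. They do not tell look-alikes from the thing itself.
- boxes_of(target, picture): "bbox" ([left, top, width, height] in pixels, round what is visible of it).
- regions_of(target, picture): "pixels" (480x640 bool, what is visible of it) and "bbox" ([left, top, width, height] in pixels, round what is visible of it).
The state is a dict: "t": time; "joints": joint angles; "qvel": joint speeds; "tau": joint torques, N m; "eef_pos": TCP position; "tcp_rot": TCP orientation; "ft_force": force on the tool from outside, world axes, zero at the start; "moment": the same for the moment, N m; "opening": opening from 0.0 (shut) to 1.0 (fully open).
Only numpy, scipy, OpenCV 4.12 (cv2) and the standard library are available. Lean on these libraries where they do the work, as an engineer would, in place of code of your own. Each camera call takes 0.05 s, during which the arm holds its last target.

TASK

Set the saw to switch itself off at the end of the cut: take the flat-headed trip pin out of the wooden tool block, put its tip down through the long slot in the saw's feed cover at the end next to the limit switch, and from there draw it lightly along the feed bar hidden below until it drops into the bar's notch. Stop there, set the pin fully home, upright with its collar flat on the cover, and let go of it. While feeling for the notch press only lightly (45 N on the pin is too much), and leave the other two tools in the block and the calipers where they are.

Things in the scene. Friction and masses are not known exactly. Their poses are not given: they have to be found in the camera images.
- pin_head (a point): Centre of the trip pin's head. The pin is loose steel, about 90 g, upright in any one of the block's three holes. The head is a flat rectangle, the only flat one there: 26 mm wide (x), 12 mm thick (y; grip across this), 30 mm tall. Below it: a 13 mm stem of 10 mm diameter, then a round collar of 24 mm diameter, 4 mm thick, then the shank. z is up.
- pin_collar (a point): Centre of the underside of the pin's collar, 31 mm below the head's centre. In the block and when fully home the collar rests here on the surface.
- pin_tip (a point): Lower end of the pin's round shank, which is 8 mm in diameter and 34 mm long below the collar; the last 1 mm is chamfered to 6 mm diameter. 65 mm below the head's centre.
- slot (a point): Centre of the long slot in the flat steel cover of the saw's feed box, at the cover's top face, 100 mm above the bench. The slot runs along this point's y axis, 120 mm long and 13 mm wide, right through the 4 mm cover; z is up. Past its -y end a limit switch's small roller stands 11 mm above the cover, 73 to 83 mm from this point.
- bar_top (a point): Point 20 mm straight below slot, same axes, on the level of the feed bar's flat top, which lies under the whole slot. Across the bar is one notch, 11 mm wide along y, 16 mm deep, unseen from outside. Its middle is anywhere from 20 mm to -y to 50 mm to +y of this point, where the last cut left the bar. The bar is held by its feed screw: it does not give. The limit switch is at the -y end.
- saw: The grey enclosed slab saw, fixed; origin on the bench straight below slot, same axes. Its low feed box is 130 mm (x) by 280 mm (y), 100 mm high; the tall aluminium hood begins 155 mm to +y of the origin and is 260 mm high. With the pin's tip riding on the bar its collar is 14 mm above the cover; with the tip in the notch the collar lies on the cover and the tip hangs 2 mm clear.
- block: Wooden tool block, fixed, 200 mm (x) by 62 mm (y) by 48 mm high; origin at the centre of its underside. Three holes of 10 mm diameter, 40 mm deep, 60 mm apart along its x (at -60, 0 and +60 mm), holding the trip pin, a centre punch and a dop.
- punch: Round knurled centre punch, 14 mm diameter, 60 mm above the block, in another hole of the block; not to be disturbed. Origin at the block's top face.
- dop: Brass dop stick with a round 20 mm head, 50 mm above the block, in the remaining hole; not to be disturbed. Origin at the block's top face.
- calipers: Sliding calipers, 200 mm long, 12 mm thick, lying behind the block; bystander. Origin under its centre.
Mind the look-alikes: they are no part of the job. Leave any black, purple or turquoise look-alike of the part that bears pin_head alone.

How it is judged (in metres and radians):
On the way, in this order (a step that is already met when the one before it is completed fails the run):
1. the trip pin has been lifted out of the block (z of pin_tip in the frame of block above 0.055 m), for 0.1 s.
2. the pin's tip has gone down to the feed bar in the limit switch's end of the slot (x of pin_tip in the frame of slot between -0.008 and 0.008 m and y of pin_tip in the frame of slot between -0.062 and 0.062 m and z of pin_tip in the frame of slot below -0.015 m and y of pin_tip in the frame of slot below -0.025 m).
At the end, for the whole second after the job is handed in: The pin stands in the slot, its tip in the feed bar's notch, its collar within 2 mm of the cover's top face (so at least 32 mm of shank is below the cover), upright within 0.06 rad, released and at rest (x of pin_collar in the frame of slot between -0.008 and 0.008 m and y of pin_collar in the frame of slot between -0.062 and 0.062 m and z of pin_collar in the frame of slot between -0.002 and 0.002 m and z of pin_tip in the frame of slot below -0.032 m and angle between pin_collar's own z axis and vertical below 0.06 rad and linear speed of pin below 0.02 m/s and contact force between the fingers and pin below 0.05 N); the robot touches nothing.
It fails at once if while not yet home (collar more than 3 mm above the cover) the pin was pressed against the saw with more than 45 N (contact force between pin and saw above 45 N and z of pin_collar in the frame of slot above 0.003 m).
It fails at once if a bystander was moved by more than 25 mm (distance of any of punch, dop, calipers from where it was at the start of the episode above 0.025 m).
It also fails if it takes over 64 s, if anything falls off the work surface, if the arm or the gripper's body presses on something with over 40 N, if the wrist force passes 120 N, or if a joint passes its speed limit or range.

## Working session

There is one attempt and no reset: what is moved stays moved. The work goes in short steps, Python scripts to look and compute and a tool call to move; the robot and the scene stay as the last step left them, time stands still between calls to the robot, and variables do not carry over. Pictures are saved under pics/ and viewed, and the job is handed in when it is done.

Besides the shell and the picture viewer there is one more tool, called as name(argument=value, ...), one argument or row to a line, values as JSON. send_rows: Moves the arm, as the interface text tells. Its arguments: {"type":"object","properties":{"plan":{"type":"string"}},"required":["plan"]}

```bash
mkdir -p pics; ls; cat > h.py <<'E'
from cell import env, eyes, job_done, boxes_of, regions_of
import numpy as np, cv2
def save(p,n): cv2.imwrite('pics/'+n+'.png',cv2.cvtColor(p['image'],cv2.COLOR_RGB2BGR))
def K(p):
    f=240/np.tan(np.radians(p['vertical_fov'])/2); return f
def ray(p,u,v):
    f=K(p); M=np.array([[f,0,p['cx']],[0,f,p['cy']],[0,0,1.]])
    s=cv2.undistortPoints(np.array([[[u,v]]],float),M,np.array([p['k1'],0,0,0.]))[0,0]
    E=np.array(p['extrinsics']); d=E[:3,:3]@np.array([s[0],-s[1],-1]); return E[:3,3],d
def atz(p,u,v,z):
    o,d=ray(p,u,v); return o+d*(z-o[2])/d[2]
def proj(p,P):
    E=np.array(p['extrinsics']); c=E[:3,:3].T@(np.array(P,float)-E[:3,3]); x,y=c[0]/-c[2],-c[1]/-c[2]
    g=1+p['k1']*(x*x+y*y); f=K(p); return np.array([f*x*g+p['cx'],f*y*g+p['cy']])
E
python3 - <<'E'
from h import *
import pickle
s=env.state(); print(s)
for n in('scene','top'):
    p=eyes.read_camera(n); save(p,n+'0'); pickle.dump(p,open(n+'0.pkl','wb'))
    print(n,p['vertical_fov'],p['cx'],p['cy'],p['k1'],np.round(p['extrinsics'],3))
    for t in('pin_head','slot','saw','block','punch','dop','calipers'):
        try: print(t,[(np.round(b['bbox'],1),round(b['confidence'],2)) for b in boxes_of(t,p)])
        except Exception as e: print(t,e)
E
```

```text
pics
{'t': 0.0, 'joints': array([-1.29562604e+00,  4.91549938e-01,  1.55947494e+00,  1.85313212e-05,
        1.09165926e+00, -1.05581569e-01]), 'qvel': array([-0.00138456, -0.00119756, -0.00026947, -0.00020769,  0.00054279,
       -0.00161512]), 'tau': array([ 1.12997277e-03, -6.12646437e+01, -2.58173847e+01,  6.93111727e-02,
        4.82636655e-02, -9.83170162e-05]), 'eef_pos': array([ 232.23053107, -579.98904844,  214.05893992]), 'tcp_rot': array([-3.14050898e+00, -1.31370038e-04,  3.80743235e-01]), 'ft_force': array([ 0.11318556, -0.92524275, -0.6874081 ]), 'moment': array([-0.00442065, -0.00782539, -0.03920676]), 'opening': 1.0019131208121683}
scene 55.985993538324124 323.891692779701 241.3128639818816 -0.0035982251097914785 [[ 7.83000e-01 -3.15000e-01  5.37000e-01  9.05032e+02]
 [ 6.22000e-01  4.16000e-01 -6.63000e-01 -6.51806e+02]
 [-1.50000e-02  8.53000e-01  5.22000e-01  4.43935e+02]
 [ 0.00000e+00  0.00000e+00  0.00000e+00  1.00000e+00]]
pin_head [(array([219.9, 264. ,  19.5,  34.2]), 0.8), (array([127.1, 291.5,  28.6,  53.1]), 0.79), (array([300.8, 244. ,  18.1,  44. ]), 0.7
[... 543 characters left out ...]
e+00  1.00000e-03 -7.00000e-03 -2.14504e+02]
 [-7.00000e-03  1.97000e-01  9.80000e-01  9.38826e+02]
 [ 0.00000e+00  0.00000e+00  0.00000e+00  1.00000e+00]]
pin_head [(array([456.1, 251.6,  15. ,  18.1]), 0.71), (array([325.6, 285.5,  12.4,  21.1]), 0.69), (array([392.7, 271.7,  16.2,  14.9]), 0.68), (array([320.5, 247.7,  11.1,  19.1]), 0.58), (array([455.4, 305.4,  19.9,  19.7]), 0.47)]
slot [(array([  0. ,  79.1, 274.8, 233.6]), 0.97)]
saw [(array([  0. ,  77.7, 275.3, 231.7]), 0.83)]
block [(array([367.1, 220.8,  69. , 126.2]), 0.62)]
punch [(array([404.2, 309. ,  14.6,  11. ]), 0.41)]
dop [(array([389.1, 237.7,  11.3,  16.1]), 0.59)]
calipers [(array([250. , 146.4, 112.3,  46.3]), 0.87)]
```

View pics/scene0.png

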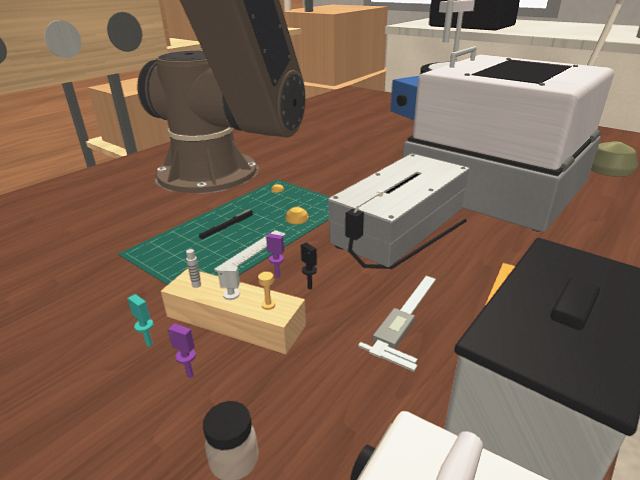

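View pics/top0.png

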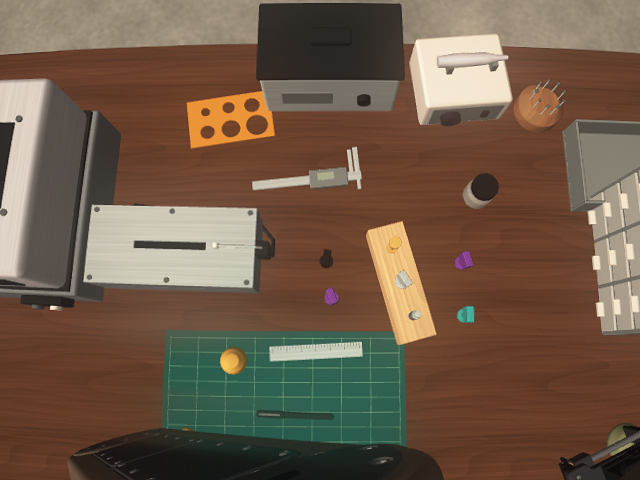

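```bash
python3 - <<'E'
import cv2
a=cv2.imread('pics/top0.png'); cv2.imwrite('pics/t_block.png',cv2.resize(a[210:360,310:490],None,fx=4,fy=4,interpolation=2))
cv2.imwrite('pics/t_slot.png',cv2.resize(a[170:320,40:290],None,fx=3.2,fy=3.2,interpolation=2))
a=cv2.imread('pics/scene0.png'); cv2.imwrite('pics/s_block.png',cv2.resize(a[230:370,120:320],None,fx=4,fy=4,interpolation=2))
E
```

```text
(no output)
```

View pics/t_block.png

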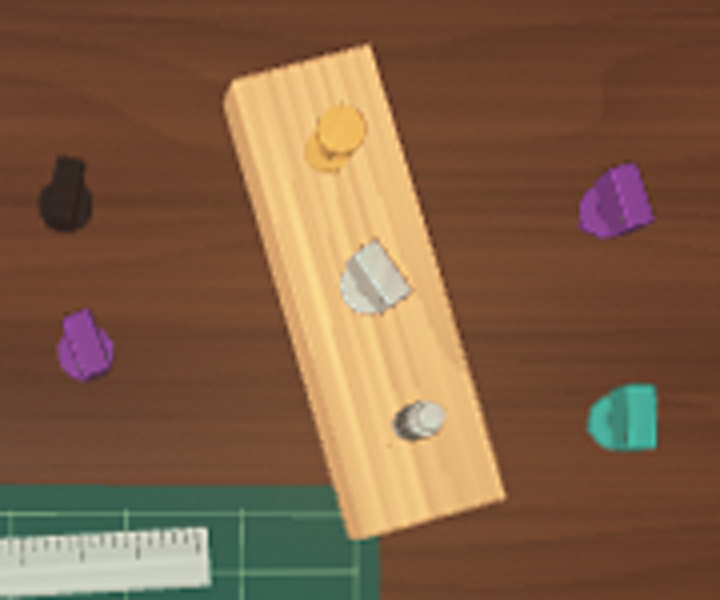

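View pics/t_slot.png

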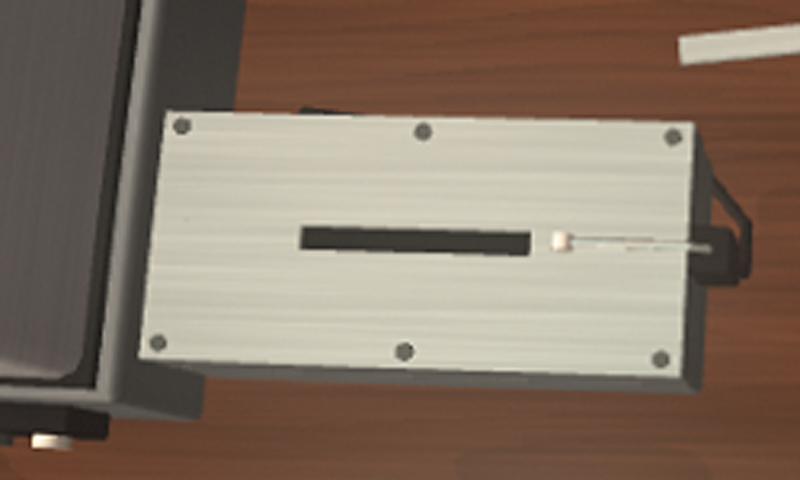

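View pics/s_block.png

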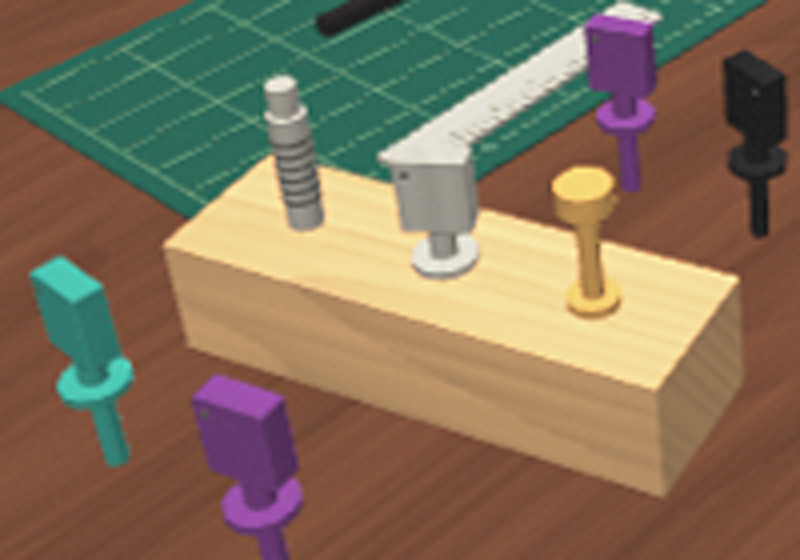

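The top view shows the silver flat-headed pin in the block's middle hole, at about (403,280). Punch is at (415,315), dop at (395,243), and the slot runs from (134,243) to (206,246) with the roller at its right end. Next I'll measure all of these more closely.

```bash
python3 - <<'E'
from h import *
import pickle
t=pickle.load(open('top0.pkl','rb'))
print('block corners z48');C=[]
for c in[(235,80),(370,45),(505,495),(355,540)]:
    P=atz(t,310+(c[0]-1.5)/4,210+(c[1]-1.5)/4,48);C.append(P);print(np.round(P,1))
C=np.array(C);print('centre',C.mean(0),[np.linalg.norm(C[i]-C[(i+1)%4]) for i in range(4)])
S=[]
for c in[(300,226),(530,232),(530,256),(300,250)]:
    P=atz(t,40+(c[0]-1)/3.2,170+(c[1]-1)/3.2,100);S.append(P);print(np.round(P,1))
S=np.array(S);print('slot',S.mean(0),[np.linalg.norm(S[i]-S[(i+1)%4]) for i in range(4)])
# cover corners
S=[]
for c in[(166,111),(694,122),(684,377),(140,358)]:
    P=atz(t,40+(c[0]-1)/3.2,170+(c[1]-1)/3.2,100);S.append(P);print(np.round(P,1))
S=np.array(S);print('cover',S.mean(0),[np.linalg.norm(S[i]-S[(i+1)%4]) for i in range(4)])
a=cv2.imread('pics/top0.png'); cv2.imwrite('pics/t_pin.png',cv2.resize(a[260:300,380:430],None,fx=14,fy=14,interpolation=2))
a=cv2.imread('pics/scene0.png'); cv2.imwrite('pics/s_pin.png',cv2.resize(a[255:310,205:255],None,fx=10,fy=10,interpolation=2))
cv2.imwrite('pics/s_slot.png',cv2.resize(a[140:280,320:480],None,fx=4,fy=4,interpolation=2))
E
```

```text
block corners z48
[ 571.  -287.6   48. ]
[ 586.4 -346.    48. ]
[ 394.8 -397.7   48. ]
[ 376.8 -334.7   48. ]
centre [ 482.24185933 -341.50820149   48.        ] [np.float64(60.44414418023775), np.float64(198.45496045583016), np.float64(65.50018362546031), np.float64(199.8280992029165)]
[541.6  99.9 100. ]
[538.6 -20.  100. ]
[526.3 -20.6 100. ]
[529.1  99.  100. ]
slot [533.87392201  39.54805293 100.        ] [np.float64(119.93224929455674), np.float64(12.331138338322392), np.float64(119.57884706707813), np.float64(12.509592870927401)]
[602.9 177.7 100. ]
[ 595.8 -101.8  100. ]
[ 465.6 -100.2  100. ]
[472.9 180.1 100. ]
cover [534.2879025   38.92528066 100.        ] [np.float64(279.5984828258407), np.float64(130.22960667446128), np.float64(280.45618388378443), np.float64(130.0209773789198)]
```

View pics/t_pin.png

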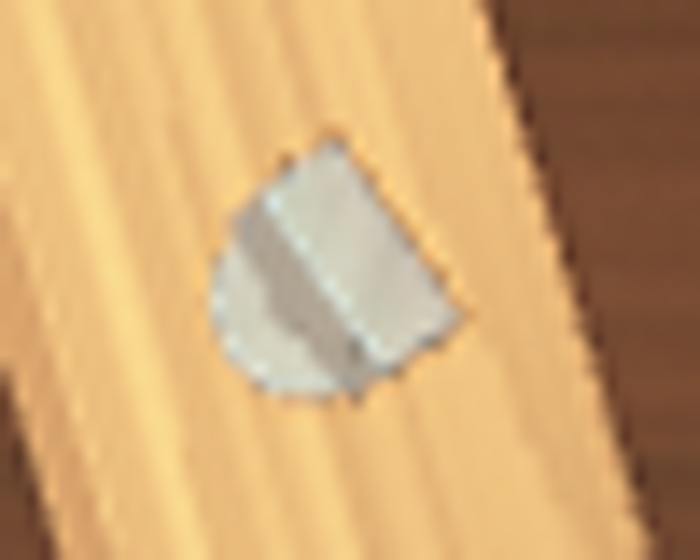

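View pics/s_pin.png

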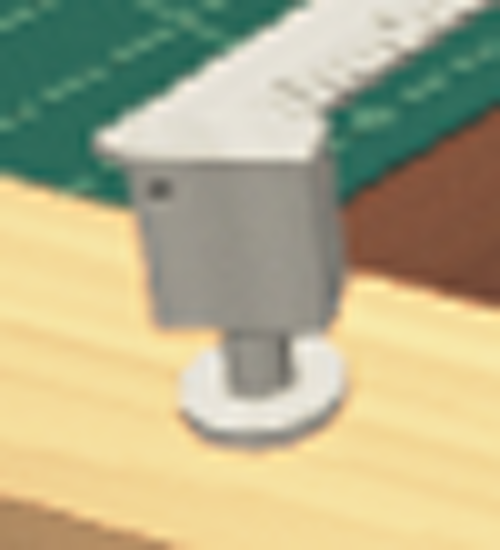

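View pics/s_slot.png

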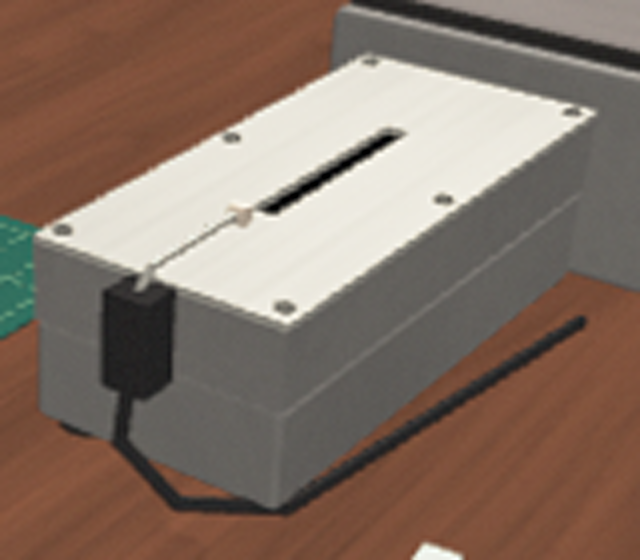

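```bash
python3 - <<'E'
from h import *
import pickle
t=pickle.load(open('top0.pkl','rb'));s=pickle.load(open('scene0.pkl','rb'))
S=[]
for c in[(333,140),(465,315),(375,370),(265,195)]:
    P=atz(t,380+(c[0]-6.5)/14,260+(c[1]-6.5)/14,94);S.append(P);print(np.round(P,1))
S=np.array(S);print('head',S.mean(0),[np.linalg.norm(S[i]-S[(i+1)%4]) for i in range(4)])
d=S[1]-S[0]+S[2]-S[3];y=np.arctan2(d[1],d[0]);print('wide dir',y)
c=S.mean(0)
def pr(p,P,o,k,off=None):
    q=proj(p,P);return np.round((q-np.array(o))*k+(k-1)/2,0)
# scene check of collar & head
sc=lambda P:pr(s,P,(205,255),10)
tc=lambda P:pr(t,P,(380,260),14)
for cand in (c[:2],(482.2,-341.5)):
  img=cv2.imread('pics/s_pin.png'); im2=cv2.imread('pics/t_pin.png')
  R=np.array([[np.cos(y),-np.sin(y)],[np.sin(y),np.cos(y)]])
  for z in(94,64):
    for a,b in((13,6),(13,-6),(-13,-6),(-13,6)):
      P=[*(np.array(cand)+R@[a,b]),z]
      cv2.circle(img,tuple(int(v) for v in sc(P)),4,(0,0,255),-1); cv2.circle(im2,tuple(int(v) for v in tc(P)),4,(0,0,255),-1)
  for z in(52,48):
   for th in np.arange(0,6.28,.2):
    P=[cand[0]+12*np.cos(th),cand[1]+12*np.sin(th),z]
    cv2.circle(img,tuple(int(v) for v in sc(P)),2,(255,0,0),-1); cv2.circle(im2,tuple(int(v) for v in tc(P)),2,(255,0,0),-1)
  h=560; img=cv2.copyMakeBorder(img,0,10,0,0,0)
  cv2.imwrite('pics/ov%d.png'%int(cand[0]*10),cv2.resize(np.hstack([img,im2]),None,fx=.66,fy=.66)); print(int(cand[0]*10))
# slot in scene
for c in [(268,214),(255,203),(385,130),(407,133)]:print(np.round(atz(s,320+(c[0]-1.5)/4,140+(c[1]-1.5)/4,100),1))
C=[atz(s,320+(c[0]-1.5)/4,140+(c[1]-1.5)/4,100) for c in[(38,235),(290,325),(597,110),(360,55)]]
print('cover',np.round(C,1),np.mean(C,0))
E
```

```text
[ 495.4 -339.    94. ]
[ 475.2 -353.6   94. ]
[ 468.9 -343.1   94. ]
[ 489. -331.   94.]
head [ 482.13975086 -341.70419255   94.        ] [np.float64(24.91115578863623), np.float64(12.218501561587317), np.float64(23.471782635629324), np.float64(10.18288333000647)]
wide dir -2.5555958489839825
4821
4822
[537.9 -21.  100. ]
[527.3 -14.7 100. ]
[533.3  93.1 100. ]
[543.6  96.1 100. ]
cover [[ 469.7  -98.1  100. ]
 [ 598.2 -102.1  100. ]
 [ 604.6  177.3  100. ]
 [ 473.4  175.6  100. ]] [536.48183513  38.15321029 100.        ]
```

View pics/ov4821.png

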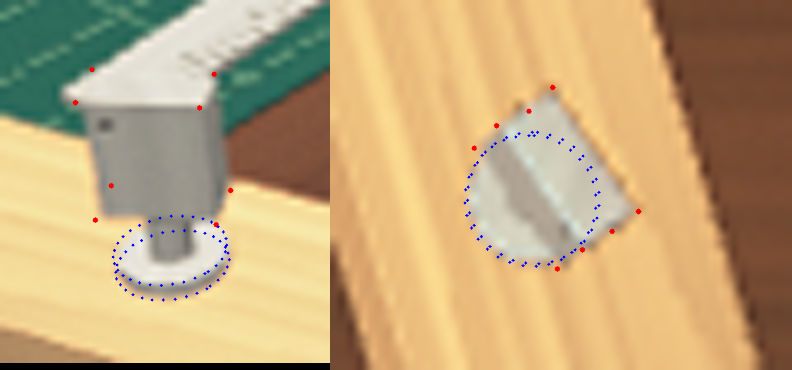

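```bash
python3 - <<'E'
from h import *
s=env.state();print(s['eef_pos'],s['tcp_rot'])
from scipy.spatial.transform import Rotation as R
print(np.round(R.from_euler('xyz',s['tcp_rot']).as_matrix(),3))
E
```

```text
[ 232.2898578  -580.25219845  214.69568375] [3.14143720e+00 3.17333250e-05 3.80756088e-01]
[[ 0.928  0.372  0.   ]
 [ 0.372 -0.928 -0.   ]
 [-0.     0.    -1.   ]]
```

send_rows(
  plan="0 0 0 -0.1 95; 0 0 0 -0.1 95",
)

```text
t: 1.0
eef_pos: [232.3, -580.2, 214.7]
tcp_rot: [3.141, 0.0, 0.585]
ft_force: [0.1, 0.6, -0.2]
opening: 1.002
```

```bash
cat >> h.py <<'E'
from scipy.spatial.transform import Rotation as Rot
def rel(x,y,z,yaw=None):
    s=env.state(); R=Rot.from_euler('xyz',s['tcp_rot']).as_matrix(); d=R.T@(np.array([x,y,z])-s['eef_pos'])
    print('t',round(s['t'],2),'pos',np.round(s['eef_pos'],1),'rot',np.round(s['tcp_rot'],3),'F',np.round(s['ft_force'],1),'M',np.round(s['moment'],2),'op',round(s['opening']*95.1,1),'q',np.round(s['joints'],2))
    print('shift',np.round(d,1))
E
python3 -c "
from h import *
rel(482.7,-341.2,130)"
```

```text
t 1.0 pos [ 232.3 -580.2  214.7] rot [3.141 0.    0.585] F [ 0.1  0.6 -0.2] M [-0.06 -0.    0.01] op 95.3 q [-1.3   0.49  1.56  0.    1.09 -0.31]
shift [340.8 -60.9  84.7]
```

send_rows(
  plan="48 -9 0 0 95; 48 -9 0 0 95; 48 -9 0 0 95; 48 -9 0 0 95; 48 -9 0 0 95; 48 -9 0 0 95; 48 -7 0 0 95; 0 0 0 0 95",
)

```text
t: 1.8
eef_pos: [484.6, -336.8, 214.5]
tcp_rot: [3.139, -0.0, 0.585]
ft_force: [-0.4, -0.7, 0.6]
opening: 1.002
```

```bash
python3 -c "
from h import *
rel(482.7,-341.2,130)
p=eyes.read_camera('top');save(p,'t1');p=eyes.read_camera('scene');save(p,'s1')"
```

```text
t 1.8 pos [ 484.6 -336.8  214.5] rot [ 3.139 -0.     0.585] F [-0.4 -0.7  0.6] M [-0.09 -0.02 -0.02] op 95.3 q [-0.72  0.44  1.65 -0.    1.05  0.27]
shift [-4.   2.4 84.5]
```

View pics/s1.png

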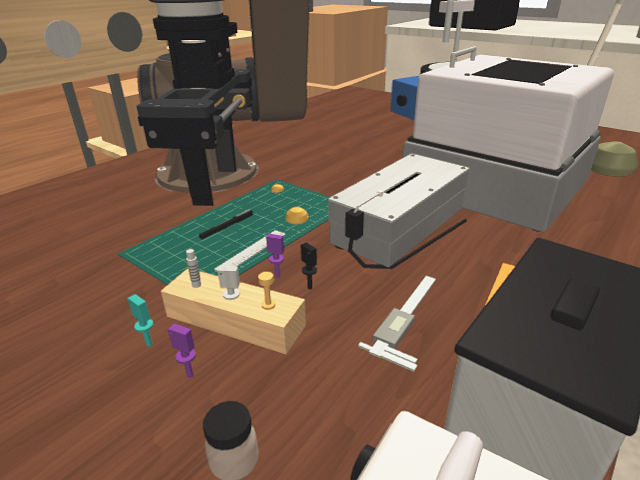

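send_rows(
  plan="-4 2.4 0 0 95; 0 0 40 0 95; 0 0 40 0 95; 0 0 40 0 95; 0 0 20 0 95; 0 0 0 0 95",
)

```text
t: 2.5
eef_pos: [474.6, -353.7, 71.7]
tcp_rot: [3.134, 0.0, 0.572]
ft_force: [0.2, 0.4, 0.1]
opening: 0.997
```

```bash
python3 -c "
from h import *
rel(482.7,-341.2,62)
p=eyes.read_camera('top');save(p,'t2');p=eyes.read_camera('scene');save(p,'s2')
a=cv2.imread('pics/s2.png')[150:370,100:340];b=cv2.imread('pics/t2.png')[190:370,310:500]
cv2.imwrite('pics/c2.png',np.hstack([cv2.resize(a,(400,400)),cv2.resize(b,(400,400))]))"
```

```text
t 2.5 pos [ 474.6 -353.7   71.7] rot [3.134 0.    0.572] F [0.2 0.4 0.1] M [-0.04 -0.02  0.01] op 94.8 q [-0.75  0.62  1.78 -0.    0.74  0.25]
shift [13.6 -6.2  9.6]
```

View pics/c2.png

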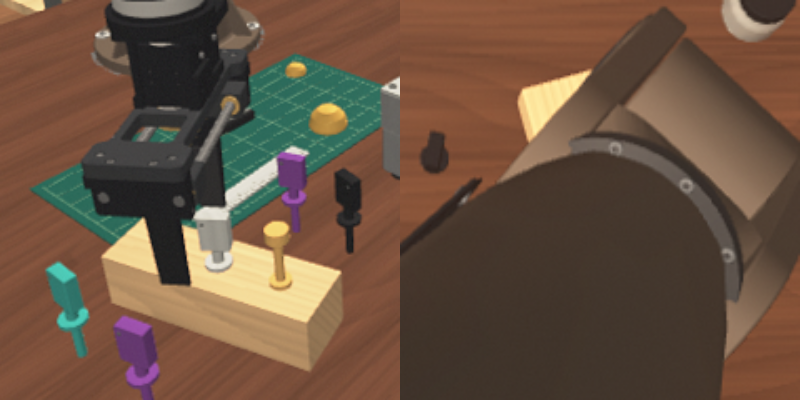

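send_rows(
  plan="0 0 0 0 95; 0 0 0 0 95",
)

```text
t: 2.8
eef_pos: [476.0, -356.0, 77.0]
tcp_rot: [3.127, -0.001, 0.571]
ft_force: [0.3, 0.6, 0.2]
opening: 0.997
```

```bash
python3 -c "
from h import *
rel(482.7,-341.2,62)"
```

```text
t 2.8 pos [ 476. -356.   77.] rot [ 3.127e+00 -1.000e-03  5.710e-01] F [0.3 0.6 0.2] M [-0.04  0.   -0.  ] op 94.8 q [-0.75  0.61  1.78 -0.    0.74  0.25]
shift [13.6 -9.  14.9]
```

send_rows(
  plan="0 0 0 0 95; 0 0 0 0 95",
)

```text
t: 3.0
eef_pos: [476.5, -356.6, 79.1]
tcp_rot: [3.123, -0.002, 0.571]
ft_force: [0.1, 0.4, 1.0]
opening: 0.998
```

```bash
python3 -c "
from h import *
rel(482.7,-341.2,62)"
```

```text
t 3.0 pos [ 476.5 -356.6   79.1] rot [ 3.123e+00 -2.000e-03  5.710e-01] F [0.1 0.4 1. ] M [ 0.01 -0.02  0.03] op 94.9 q [-0.75  0.61  1.77 -0.    0.74  0.25]
shift [13.5 -9.9 16.9]
```

```bash
python3 -c "
from h import *
for i in range(6):
  rel(482.7,-341.2,62); print(np.round(env.state()['qvel'],3),np.round(env.state()['tau'],1))
  p=eyes.read_camera('scene')
save(p,'s3');cv2.imwrite('pics/c3.png',cv2.resize(cv2.imread('pics/s3.png')[190:340,120:320],(800,600)))"
```

```text
t 3.0 pos [ 476.5 -356.6   79.1] rot [ 3.123e+00 -2.000e-03  5.710e-01] F [0.1 0.4 1. ] M [ 0.01 -0.02  0.03] op 94.9 q [-0.75  0.61  1.77 -0.    0.74  0.25]
shift [13.5 -9.9 16.9]
[ 0.    -0.012 -0.004 -0.001  0.004 -0.004] [ -0.1 -61.7 -19.    0.1  -0.    0. ]
t 3.05 pos [ 476.5 -356.6   79.1] rot [ 3.123e+00 -2.000e-03  5.710e-01] F [ 0.4 -0.2 -0.2] M [ 0.02 -0.04 -0.  ] op 95.4 q [-0.75  0.61  1.77 -0.    0.74  0.25]
shift [13.5 -9.9 17. ]
[ 0.001  0.007  0.002  0.002 -0.002  0.   ] [ -0.1 -61.2 -18.6   0.1  -0.    0. ]
t 3.1 pos [ 476.5 -356.5   78.8] rot [ 3.124e+00 -2.000e-03  5.710e-01] F [ 0.   0.4 -0.6] M [-0.01  0.02  0.  ] op 94.9 q [-0.75  0.61  1.77 -0.    0.74  0.25]
shift [13.4 -9.8 16.7]
[-0.002  0.008  0.004  0.    -0.001  0.001] [ -0.1 -62.  -19.    0.1  -0.   -0. ]
t 3.15 pos [ 476.4 -356.4   78.6] rot [ 3.124e+00 -2.000e-03  5.710e-01] F [ 0.1  0.5 -0.5] M [ 0.01 -0.03  0.03] op 95.1 q [-0.75  0.61  1.77 -0.    0.74  0.25]
shift [13.5 -9.7 16.5]
[ 0.002  0.004  0.002  0.    -0.    -0.   ] [ -0.1 -62.1 -19.    0.1  -0.    0. ]
t 3.2 pos [ 476.4 -356.3   78.5] rot [ 3.124e+00 -2.000e-03  5.710e-01] F [-0.1 -0.4  1.1] M [-0.04  0.04 -0.01] op 95.3 q [-0.75  0.61  1.78 -0.    0.74  0.25]
shift [13.5 -9.6 16.3]
[-0.001  0.005 -0.     0.001 -0.002  0.001] [ -0.  -62.1 -19.    0.1  -0.    0. ]
t 3.25 pos [ 476.3 -356.3   78.3] rot [ 3.125e+00 -2.000e-03  5.710e-01] F [-0.1  0.1  0.4] M [-0.03 -0.03 -0.  ] op 95.0 q [-0.75  0.61  1.78 -0.    0.74  0.25]
shift [13.5 -9.5 16.2]
[ 0.001  0.003  0.    -0.001 -0.001 -0.002] [ -0.  -62.  -19.    0.1  -0.    0. ]
```

View pics/c3.png

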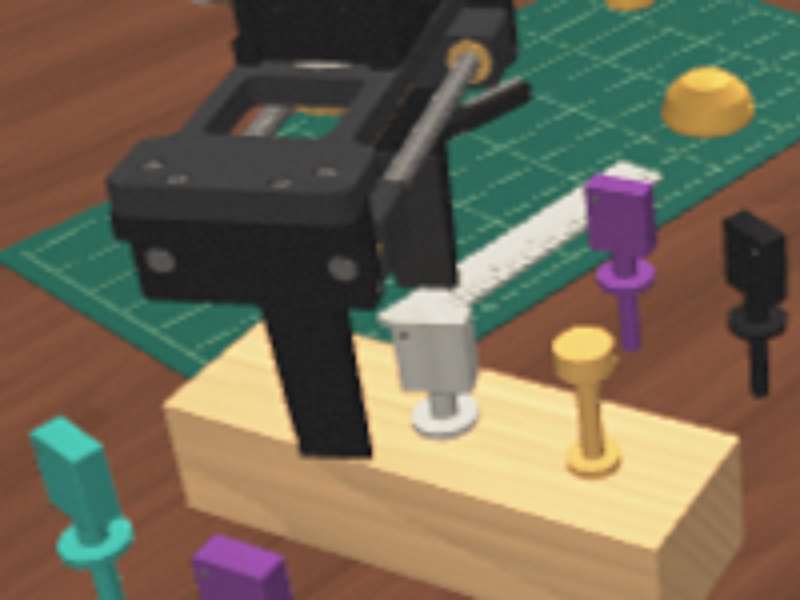

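send_rows(
  plan="5 -3.5 0 0 95; 5 -3.5 0 0 95; 3 -2 0 0 95; 0 0 0 0 95; 0 0 0 0 95",
)

```text
t: 3.8
eef_pos: [483.0, -339.8, 77.8]
tcp_rot: [3.126, -0.002, 0.572]
ft_force: [0.2, 0.3, -0.0]
opening: 0.997
```

```bash
python3 -c "
from h import *
rel(482.7,-341.2,62)"
```

```text
t 3.8 pos [ 483.  -339.8   77.8] rot [ 3.126e+00 -2.000e-03  5.720e-01] F [ 0.2  0.3 -0. ] M [ 0.02 -0.02 -0.03] op 94.8 q [-0.72  0.6   1.79 -0.    0.74  0.28]
shift [-1.1  0.8 15.8]
```

send_rows(
  plan="-0.5 0.5 4 -0.014 95; 0 0 4 0 95; 0 0 4 0 95; 0 0 3 0 95; 0 0 0 0 95; 0 0 0 0 95",
)

```text
t: 4.4
eef_pos: [482.7, -341.1, 60.9]
tcp_rot: [3.126, -0.001, 0.587]
ft_force: [-0.5, 0.0, 1.0]
opening: 1.002
```

```bash
python3 -c "
from h import *
rel(482.7,-341.2,62)
p=eyes.read_camera('scene')
save(p,'s4');cv2.imwrite('pics/c4.png',cv2.resize(cv2.imread('pics/s4.png')[190:340,120:320],(800,600)))
rel(482.7,-341.2,62)"
```

```text
t 4.4 pos [ 482.7 -341.1   60.9] rot [ 3.126e+00 -1.000e-03  5.870e-01] F [-0.5  0.   1. ] M [-0.    0.02 -0.05] op 95.3 q [-0.73  0.63  1.79 -0.    0.7   0.26]
shift [-0.1  0.1 -1.1]
t 4.45 pos [ 482.7 -341.    61. ] rot [ 3.126e+00 -1.000e-03  5.870e-01] F [ 1.2 -0.4  0.1] M [-0.01  0.01  0.04] op 94.9 q [-0.73  0.63  1.79 -0.    0.7   0.26]
shift [-0.1  0.1 -1. ]
```

View pics/c4.png

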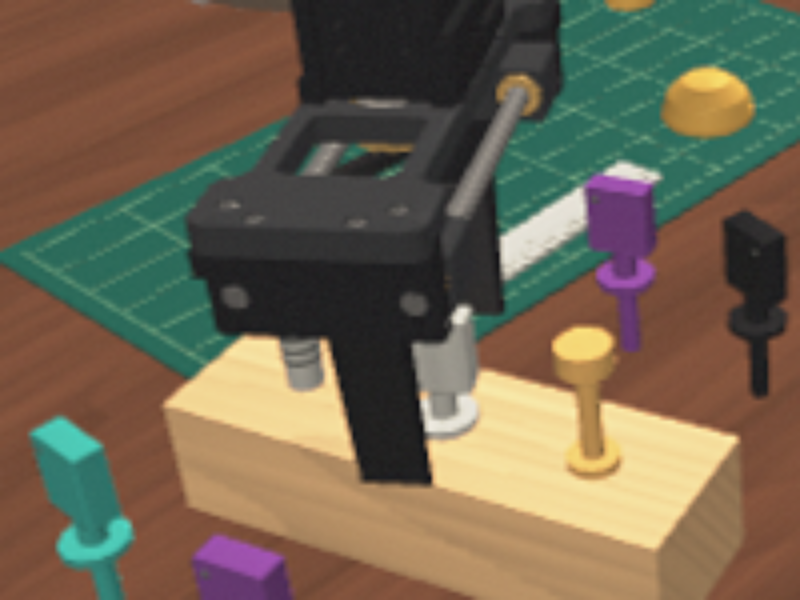

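```bash
python3 -c "
from h import *
import pickle
p=pickle.load(open('scene0.pkl','rb'))
s=env.state();R=Rot.from_euler('xyz',s['tcp_rot']).as_matrix();P=s['eef_pos']
for x in(-10,0,10):
  for y in (47.5,59.5):
   q=proj(p,P+R@[x,y,0]);print(x,y,np.round((q-[120,190])*4))
q=proj(p,P+R@[0,0,-19]);print(np.round((q-[120,190])*4))
"
```

```text
-10 47.5 [373. 474.]
-10 59.5 [362. 497.]
0 47.5 [402. 475.]
0 59.5 [392. 499.]
10 47.5 [432. 476.]
10 59.5 [422. 500.]
[434. 344.]
```

Projected fingertip matches the image. Closing.

send_rows(
  plan="0 0 0 0 8; 0 0 0 0 8; 0 0 0 0 8; 0 0 0 0 8; 0 0 0 0 8; 0 0 0 0 8; 0 0 0 0 8; 0 0 0 0 8",
)

```text
t: 5.25
eef_pos: [482.9, -341.2, 61.5]
tcp_rot: [3.125, -0.002, 0.587]
ft_force: [0.1, 0.9, 1.0]
opening: 0.385
```

```bash
python3 -c "
from h import *
rel(482.7,-341.2,62)"
```

```text
t 5.25 pos [ 482.9 -341.2   61.5] rot [ 3.125e+00 -2.000e-03  5.870e-01] F [0.1 0.9 1. ] M [ 0.03 -0.   -0.02] op 36.6 q [-0.73  0.63  1.79 -0.    0.7   0.26]
shift [-0.2 -0.1 -0.5]
```

send_rows(
  plan="0 0 0 0 0; 0 0 0 0 0; 0 0 0 0 0; 0 0 0 0 0; 0 0 0 0 0; 0 0 0 0 0",
)

```text
t: 5.85
eef_pos: [482.9, -341.2, 61.5]
tcp_rot: [3.125, -0.002, 0.587]
ft_force: [-0.7, -0.5, 0.0]
opening: 0.117
```

```bash
python3 -c "
from h import *
rel(482.7,-341.2,62)"
```

```text
t 5.85 pos [ 482.9 -341.2   61.5] rot [ 3.125e+00 -2.000e-03  5.870e-01] F [-0.7 -0.5  0. ] M [ 0.02 -0.02 -0.07] op 11.2 q [-0.73  0.63  1.79 -0.    0.7   0.26]
shift [-0.2 -0.1 -0.5]
```

send_rows(
  plan="0 0 -5 0 0; 0 0 -8 0 0; 0 0 -10 0 0; 0 0 -10 0 0; 0 0 -10 0 0; 0 0 -10 0 0; 0 0 -10 0 0; 0 0 -10 0 0",
)

```text
t: 6.65
eef_pos: [481.9, -340.0, 140.9]
tcp_rot: [3.126, -0.001, 0.587]
ft_force: [-0.5, 0.6, -0.4]
opening: 0.123
```

send_rows(
  plan="0 0 -15 0 0; 0 0 -15 0 0; 0 0 -15 0 0; 0 0 -10 0 0; 0 0 -5 0 0; 0 0 0 0 0; 0 0 0 0 0",
)

```text
t: 7.35
eef_pos: [481.1, -339.0, 206.8]
tcp_rot: [3.124, -0.002, 0.587]
ft_force: [-0.3, -0.6, -1.2]
opening: 0.121
```

```bash
python3 -c "
from h import *
rel(533.9,-20,190)
p=eyes.read_camera('scene')
save(p,'s5')"
```

```text
t 7.35 pos [ 481.1 -339.   206.8] rot [ 3.124e+00 -2.000e-03  5.870e-01] F [-0.3 -0.6 -1.2] M [-0.    0.    0.02] op 11.5 q [-0.72  0.44  1.67 -0.    1.01  0.26]
shift [ 220.5 -236.7   13. ]
```

View pics/s5.png

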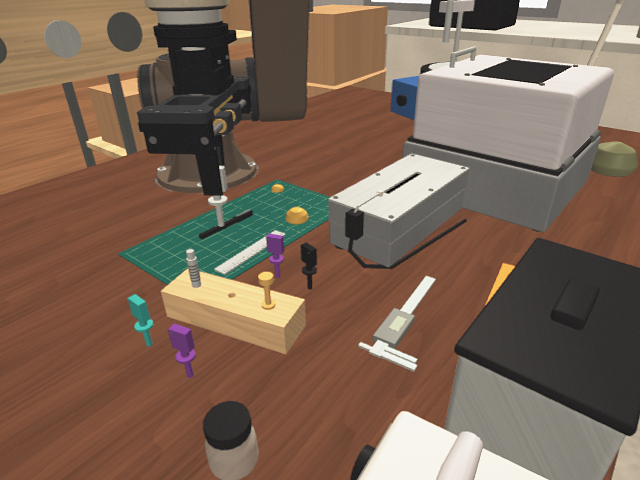

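send_rows(
  plan="0 0 0 0.1 0; 0 0 0 0.1 0; 0 0 0 0.1 0; 0 0 0 0.1 0; 0 0 0 0.1 0; 0 0 0 0.1 0; 0 0 0 0 0; 0 0 0 0 0",
)

```text
t: 8.2
eef_pos: [479.7, -337.9, 200.9]
tcp_rot: [3.134, -0.004, -0.034]
ft_force: [-0.8, 0.2, -0.6]
opening: 0.126
```

```bash
python3 -c "
from h import *
rel(533.1,-3,207)"
```

```text
t 8.2 pos [ 479.7 -337.9  200.9] rot [ 3.134 -0.004 -0.034] F [-0.8  0.2 -0.6] M [ 0.06  0.01 -0.02] op 12.0 q [-0.72  0.45  1.68 -0.    1.01  0.88]
shift [  42.  -336.5   -8.3]
```

send_rows(
  plan="1 -12 0 0 0; 3 -24 -1 0 0; 4 -30 -1 0 0; 4 -30 -1 0 0; 4 -30 -1 0 0; 4 -30 -1 0 0; 4 -30 -1 0 0; 4 -30 -1 0 0",
)

```text
t: 9.0
eef_pos: [512.7, -112.8, 205.3]
tcp_rot: [3.136, -0.003, -0.023]
ft_force: [0.6, -0.3, -0.6]
opening: 0.123
```

```bash
python3 -c "
from h import *
rel(533.1,-3,207)"
```

```text
t 9.0 pos [ 512.7 -112.8  205.3] rot [ 3.136e+00 -3.000e-03 -2.300e-02] F [ 0.6 -0.3 -0.6] M [ 0.04 -0.    0.02] op 11.7 q [-0.34  0.36  1.82 -0.01  0.96  1.26]
shift [  17.9 -110.2   -2.3]
```

send_rows(
  plan="4 -26 0 0 0; 4 -22 0 0 0; 3 -18 0 0 0; 2 -12 0 0 0; 1 -8 0 0 0; 0 -4 0 0 0; 0 0 0 0 0; 0 0 0 0 0",
)

```text
t: 9.8
eef_pos: [526.8, -12.7, 205.0]
tcp_rot: [3.136, -0.002, -0.007]
ft_force: [-0.3, 0.4, -1.2]
opening: 0.122
```

```bash
python3 -c "
from h import *
import pickle
rel(533.1,-3,207)
p=eyes.read_camera('scene')
save(p,'s6');pickle.dump(p,open('s6.pkl','wb'))
q=eyes.read_camera('top');save(q,'t6');pickle.dump(q,open('t6.pkl','wb'))
a=cv2.imread('pics/s6.png')[60:260,300:500];b=cv2.imread('pics/t6.png')[130:350,100:320]
cv2.imwrite('pics/c6.png',np.hstack([cv2.resize(a,(400,400)),cv2.resize(b,(400,400))]))
rel(533.1,-3,207)"
```

```text
t 9.8 pos [526.8 -12.7 205. ] rot [ 3.136e+00 -2.000e-03 -7.000e-03] F [-0.3  0.4 -1.2] M [-0.02  0.    0.02] op 11.6 q [-0.15  0.36  1.81 -0.01  0.97  1.43]
shift [ 6.3 -9.8 -2.1]
t 9.9 pos [526.8 -12.9 205. ] rot [ 3.136e+00 -2.000e-03 -8.000e-03] F [-0.4 -0.6 -0.4] M [ 0.07  0.01 -0.01] op 11.9 q [-0.15  0.36  1.81 -0.01  0.97  1.43]
shift [  6.2 -10.   -2.1]
```

View pics/c6.png

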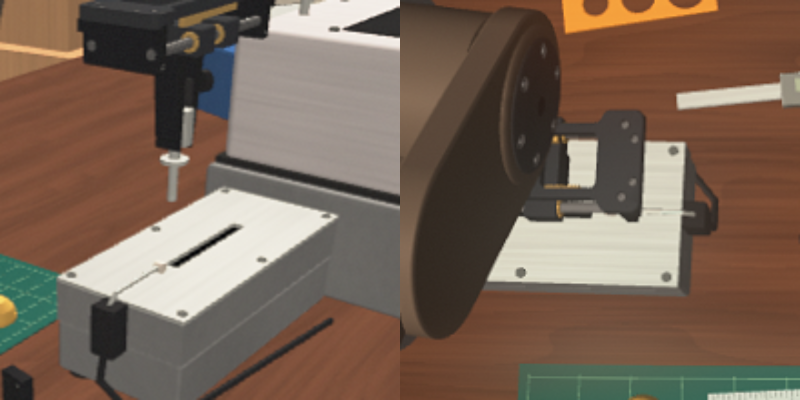

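```bash
python3 -c "
from h import *
import pickle
p=pickle.load(open('s6.pkl','rb'))
s=env.state();R=Rot.from_euler('xyz',s['tcp_rot']).as_matrix();P=s['eef_pos']
a=cv2.imread('pics/s6.png')[110:170,360:420];k=10
a=cv2.resize(a,None,fx=k,fy=k,interpolation=2)
def d(X,c):
  q=(proj(p,X)-[360,110])*k+(k-1)/2; cv2.circle(a,(int(q[0]),int(q[1])),3,c,-1);return np.round(q)
up=np.array([0,0,1.])
for name,ax in(('tool',-R[:,2]),('vert',up)):
  c=P+R@[0,0,-18.5]  # head centre
  c=P-R[:,2]*18
  col=(0,0,255) if name=='tool' else (255,0,0)
  for h in(31,65): print(name,h,d(c-ax*h,col))
  for th in np.arange(0,6.28,.3):
    e=np.array([np.cos(th),np.sin(th),0]); d(c-ax*31+12*e,col); d(c-ax*65+3*e,col)
cv2.imwrite('pics/c6b.png',a)
cv2.imwrite('pics/c6c.png',cv2.resize(cv2.imread('pics/s6.png')[165:205,370:430],None,fx=12,fy=12,interpolation=2))
"
```

```text
tool 31 [271. 305.]
tool 65 [259. 497.]
vert 31 [271. 304.]
vert 65 [260. 496.]
```

View pics/c6b.png

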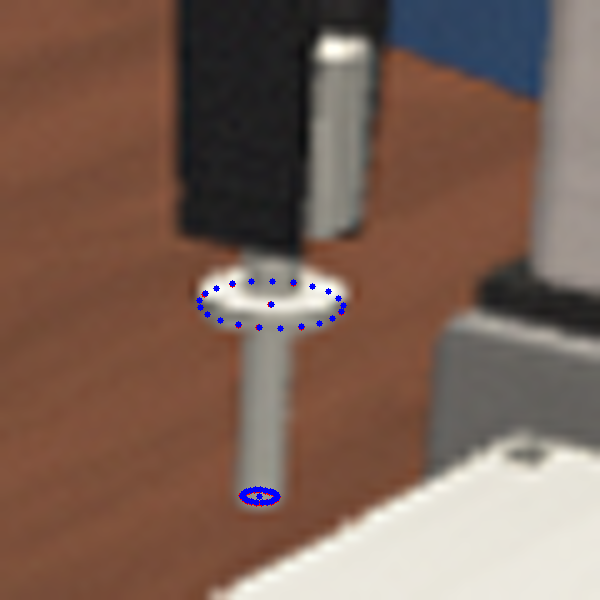

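View pics/c6c.png

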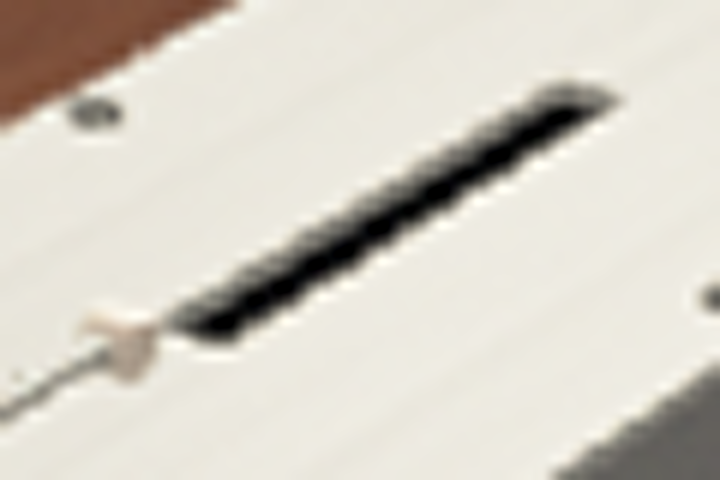

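```bash
python3 -c "
from h import *
import pickle
p=pickle.load(open('s6.pkl','rb'))
def g(u,v): return np.round(atz(p,370+(u-5.5)/12,165+(v-5.5)/12,100),1)
for c in [(172,325),(228,342),(618,98),(548,86),(430,220),(360,200),(330,283),(265,262)]: print(c,g(*c))
# overlay candidates
for nm,(x,y) in {'top':(534.1,39.2),'scene':(536.2,38.5)}.items():
  a=cv2.imread('pics/c6c.png');Y=np.array([.0256,1]);X=np.array([1,-.0256])
  for u in(-6.5,6.5):
    for w in np.linspace(-60,60,13):
      q=proj(p,[*(np.array([x,y])+X*u+Y*w),100]);q=(q-[370,165])*12+5.5
      cv2.circle(a,(int(q[0]),int(q[1])),3,(0,0,255),-1)
  cv2.imwrite('pics/o_'+nm+'.png',a[40:400,100:700])
cv2.imwrite('pics/o.png',cv2.resize(np.vstack([cv2.imread('pics/o_top.png'),cv2.imread('pics/o_scene.png')]),None,fx=.83,fy=.83))
"
```

```text
(172, 325) [530.8 -18.6 100. ]
(228, 342) [540.4 -18.7 100. ]
(618, 98) [542.7  96.5 100. ]
(548, 86) [531.3  94.2 100. ]
(430, 220) [542.4  36.9 100. ]
(360, 200) [530.   37.1 100. ]
(330, 283) [541.9   8.  100. ]
(265, 262) [530.2   8.7 100. ]
```

View pics/o.png

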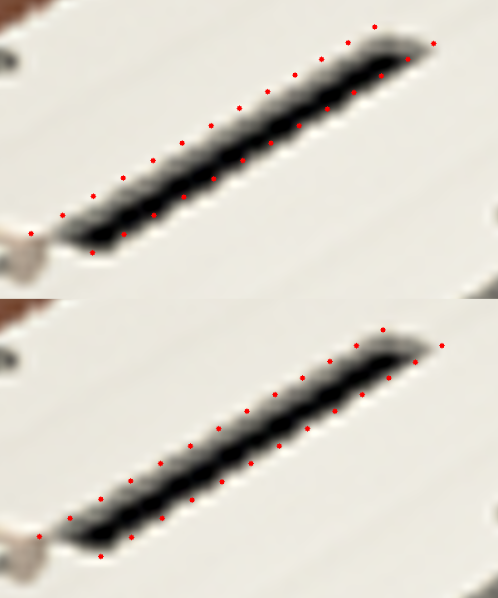

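send_rows(
  plan="4 -5 0 0.015 0; 4 -4 5 0 0; 0 0 10 0 0; 0 0 10 0 0; 0 0 10 0 0; 0 0 5 0 0; 0 0 0 0 0; 0 0 0 0 0",
)

```text
t: 10.7
eef_pos: [535.3, -4.6, 160.0]
tcp_rot: [3.137, 0.0, -0.026]
ft_force: [-0.4, -0.3, 0.1]
opening: 0.125
```

```bash
cat > look.py <<'E'
from h import *
import pickle,sys
n=sys.argv[1]
p=eyes.read_camera('scene');save(p,n);pickle.dump(p,open(n+'.pkl','wb'))
x0,y0,k=365,135,8
a=cv2.resize(cv2.imread('pics/'+n+'.png')[y0:y0+70,x0:x0+85],None,fx=k,fy=k,interpolation=2)
s=env.state();R=Rot.from_euler('xyz',s['tcp_rot']).as_matrix();P=s['eef_pos']; c=P-R[:,2]*18
def d(X,col):
  q=(proj(p,X)-[x0,y0])*k+(k-1)/2; cv2.circle(a,(int(q[0]),int(q[1])),2,col,-1)
for th in np.arange(0,6.28,.3):
  e=np.array([np.cos(th),np.sin(th),0]); d(c+R[:,2]*31+12*e,(255,0,0)); d(c+R[:,2]*65+3*e,(255,0,0))
cv2.imwrite('pics/z'+n+'.png',a)
E
python3 -c "
from h import *
rel(534.9,-3.4,155)"; python3 look.py s7
```

```text
t 10.7 pos [535.3  -4.6 160. ] rot [ 3.137  0.    -0.026] F [-0.4 -0.3  0.1] M [0.05 0.05 0.04] op 11.9 q [-0.13  0.43  1.84 -0.01  0.87  1.47]
shift [-0.4 -1.2  5. ]
```

View pics/zs7.png

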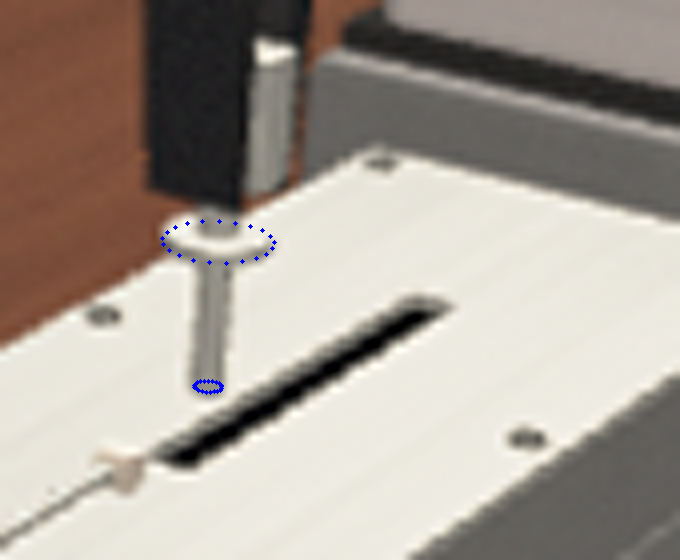

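send_rows(
  plan="0 -1 4 0 0; 0 0 3 0 0; 0 0 2 0 0; 0 0 0 0 0; 0 0 0 0 0",
)

```text
t: 11.25
eef_pos: [535.7, -3.7, 151.2]
tcp_rot: [3.136, -0.002, -0.026]
ft_force: [-1.2, 0.3, 0.6]
opening: 0.13
```

```bash
python3 -c "
from h import *
rel(534.9,-3.4,155)"; python3 look.py s8
```

```text
t 11.25 pos [535.7  -3.7 151.2] rot [ 3.136e+00 -2.000e-03 -2.600e-02] F [-1.2  0.3  0.6] M [ 0.06  0.08 -0.01] op 12.4 q [-0.13  0.44  1.85 -0.01  0.85  1.47]
shift [-0.8 -0.2 -3.8]
```

View pics/zs8.png

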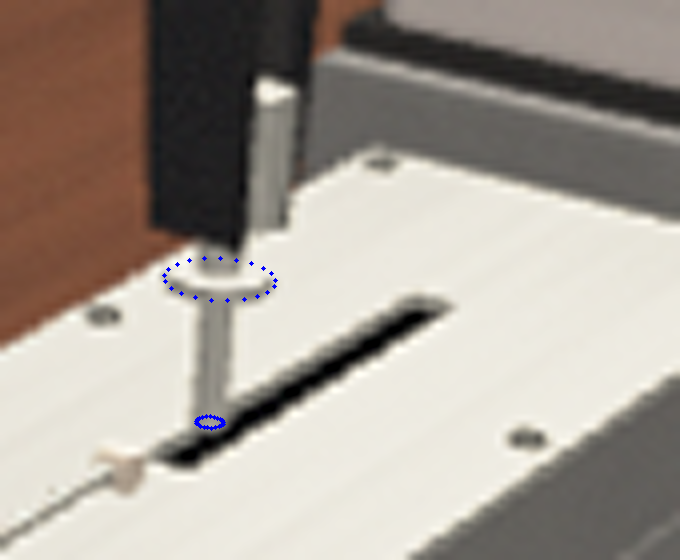

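send_rows(
  plan="0 0 1.5 0 0; 0 0 1.5 0 0; 0 0 1.5 0 0; 0 0 1.5 0 0; 0 0 1 0 0; 0 0 0 0 0",
)

```text
t: 11.9
eef_pos: [535.8, -3.7, 143.7]
tcp_rot: [3.136, -0.002, -0.026]
ft_force: [0.1, 1.1, -1.3]
opening: 0.127
```

```bash
python3 -c "
from h import *
rel(534.9,-3.4,155)"; python3 look.py s9
```

```text
t 11.9 pos [535.8  -3.7 143.7] rot [ 3.136e+00 -2.000e-03 -2.600e-02] F [ 0.1  1.1 -1.3] M [ 0.03 -0.03 -0.04] op 12.1 q [-0.13  0.45  1.86 -0.01  0.83  1.47]
shift [ -0.9  -0.2 -11.3]
```

View pics/zs9.png

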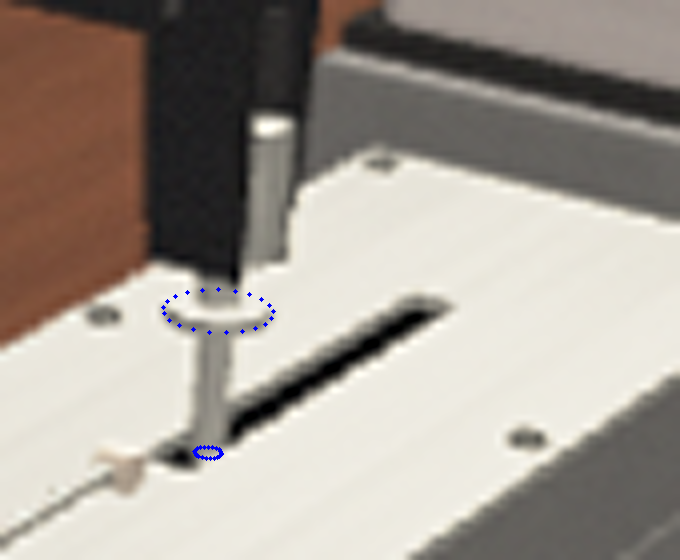

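send_rows(
  plan="0 0 2 0 0; 0 0 2 0 0; 0 0 2 0 0; 0 0 1.5 0 0; 0 0 1 0 0; 0 0 1 0 0; 0 0 0 0 0",
)

```text
t: 12.65
eef_pos: [535.9, -3.8, 133.4]
tcp_rot: [3.136, -0.002, -0.026]
ft_force: [0.5, 0.6, -0.9]
opening: 0.121
```

```bash
python3 -c "
from h import *
rel(534.9,-3.4,128)"
```

```text
t 12.65 pos [535.9  -3.8 133.4] rot [ 3.136e+00 -2.000e-03 -2.600e-02] F [ 0.5  0.6 -0.9] M [0.04 0.02 0.01] op 11.5 q [-0.13  0.47  1.87 -0.01  0.8   1.47]
shift [-1.  -0.4  5.4]
```

send_rows(
  plan="0 0 1 0 0; 0 0 1 0 0; 0 0 1 0 0; 0 0 0 0 0",
)

```text
t: 13.05
eef_pos: [535.9, -3.8, 130.3]
tcp_rot: [3.136, -0.002, -0.026]
ft_force: [-1.3, -0.8, -0.5]
opening: 0.126
```

send_rows(
  plan="0 0 0.7 0 0; 0 0 0.5 0 0",
)

```text
t: 13.25
eef_pos: [535.9, -3.8, 129.0]
tcp_rot: [3.136, -0.003, -0.026]
ft_force: [0.0, 1.1, -0.5]
opening: 0.121
```

send_rows(
  plan="0 0 0.5 0 0; 0 0 0.5 0 0",
)

```text
t: 13.45
eef_pos: [536.0, -3.8, 128.0]
tcp_rot: [3.136, -0.003, -0.026]
ft_force: [0.2, -0.1, -0.7]
opening: 0.12
```

send_rows(
  plan="0 0 0.5 0 0",
)

```text
t: 13.55
eef_pos: [536.0, -3.8, 127.4]
tcp_rot: [3.136, -0.003, -0.026]
ft_force: [-0.4, 0.2, -0.3]
opening: 0.124
```

send_rows(
  plan="0 0 0.5 0 0",
)

```text
t: 13.65
eef_pos: [536.1, -3.9, 127.2]
tcp_rot: [3.136, -0.003, -0.026]
ft_force: [-1.7, 0.9, 8.9]
opening: 0.126
```

send_rows(
  plan="0 0 0.5 0 0",
)

```text
t: 13.75
eef_pos: [536.1, -3.8, 127.2]
tcp_rot: [3.136, -0.003, -0.026]
ft_force: [-2.9, 0.4, 8.6]
opening: 0.124
```

send_rows(
  plan="0 -1 0.4 0 0; 0 -1 0.4 0 0; 0 -1 0.4 0 0; 0 -1 0.4 0 0",
)

```text
t: 14.15
eef_pos: [536.6, -1.4, 127.2]
tcp_rot: [3.133, -0.005, -0.025]
ft_force: [-2.5, -7.2, 6.1]
opening: 0.125
```

send_rows(
  plan="0 -1 0.4 0 0; 0 -1 0.4 0 0; 0 -1 0.4 0 0; 0 -1 0.4 0 0",
)

```text
t: 14.55
eef_pos: [536.6, -0.0, 127.2]
tcp_rot: [3.128, -0.006, -0.023]
ft_force: [-3.6, -6.9, 7.5]
opening: 0.119
```

send_rows(
  plan="-0.7 0 -0.6 0 0; 0 0 0 0 0",
)

```text
t: 14.75
eef_pos: [535.8, 0.1, 127.7]
tcp_rot: [3.129, -0.006, -0.024]
ft_force: [0.2, -0.4, -0.6]
opening: 0.125
```

```bash
python3 look.py s10; python3 -c "
from h import *
rel(535.5,-3.4,128)"
```

```text
t 14.8 pos [5.358e+02 2.000e-01 1.276e+02] rot [ 3.129 -0.006 -0.024] F [ 0.5  0.2 -0.2] M [-0.02 -0.   -0.02] op 11.7 q [-0.12  0.47  1.88 -0.02  0.79  1.49]
shift [-0.3  3.6 -0.4]
```

View pics/zs10.png

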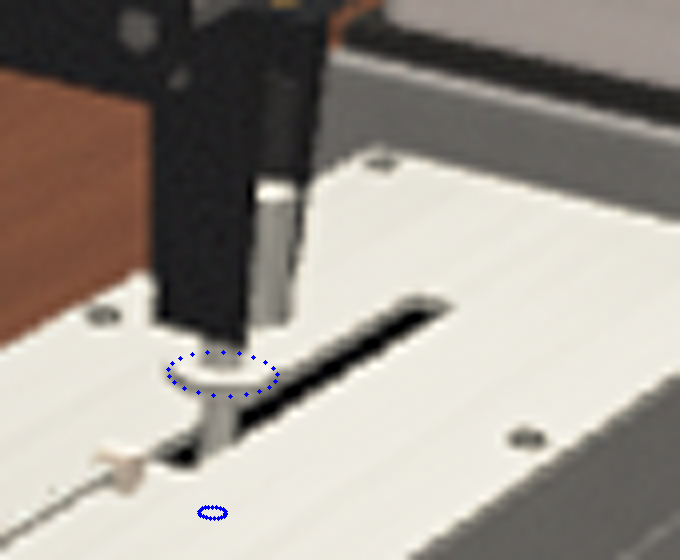

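send_rows(
  plan="0 -1 0.4 0 0; 0 -1.5 0.2 0 0; 0 -1.5 0.15 0 0; 0 -1.5 0.15 0 0; 0 -1.5 0.15 0 0; 0 -1.5 0.15 0 0",
)

```text
t: 15.4
eef_pos: [536.7, 7.8, 127.2]
tcp_rot: [3.126, -0.007, -0.022]
ft_force: [-2.6, -5.0, 7.0]
opening: 0.125
```

send_rows(
  plan="0 -1.5 0.15 0 0; 0 -1.5 0.15 0 0; 0 -1.5 0.15 0 0; 0 -1.5 0.15 0 0",
)

```text
t: 15.8
eef_pos: [536.8, 13.1, 127.2]
tcp_rot: [3.124, -0.008, -0.021]
ft_force: [-1.5, -5.1, 5.4]
opening: 0.123
```

send_rows(
  plan="-0.2 -1.5 0.1 0 0; -0.2 -1.5 0.1 0 0; -0.1 -1.5 0.1 0 0; -0.1 -1.5 0.1 0 0; -0.1 -1.5 0.1 0 0; -0.1 -1.5 0.1 0 0",
)

```text
t: 16.4
eef_pos: [536.9, 22.3, 127.2]
tcp_rot: [3.123, -0.01, -0.021]
ft_force: [-0.5, -3.9, 5.0]
opening: 0.126
```

send_rows(
  plan="0 -1.5 0.1 0 0; 0 -1.5 0.1 0 0; 0 -1.5 0.1 0 0; 0 -1.5 0.1 0 0",
)

```text
t: 16.8
eef_pos: [537.1, 28.2, 127.2]
tcp_rot: [3.121, -0.01, -0.02]
ft_force: [-1.3, -4.9, 7.2]
opening: 0.125
```

send_rows(
  plan="-0.1 -1.5 0.1 0 0; -0.1 -1.5 0.1 0 0; -0.1 -1.5 0.1 0 0; -0.1 -1.5 0.1 0 0",
)

```text
t: 17.2
eef_pos: [537.2, 34.2, 127.2]
tcp_rot: [3.12, -0.011, -0.02]
ft_force: [-1.5, -3.3, 6.2]
opening: 0.124
```

send_rows(
  plan="-0.1 -1.5 0.1 0 0; -0.1 -1.5 0.1 0 0; -0.1 -1.5 0.1 0 0; -0.1 -1.5 0.1 0 0",
)

```text
t: 17.6
eef_pos: [537.3, 40.4, 127.2]
tcp_rot: [3.119, -0.012, -0.019]
ft_force: [-0.6, -4.1, 6.0]
opening: 0.127
```

send_rows(
  plan="-0.1 -1.5 0.1 0 0; -0.1 -1.5 0.1 0 0; -0.1 -1.5 0.1 0 0; -0.1 -1.5 0.1 0 0",
)

```text
t: 18.0
eef_pos: [537.4, 46.5, 127.2]
tcp_rot: [3.119, -0.014, -0.019]
ft_force: [-0.8, -4.5, 6.4]
opening: 0.127
```

send_rows(
  plan="-0.3 -1.3 0.15 0 0; -0.3 -1.3 0.15 0 0; -0.3 -1.3 0.15 0 0; -0.3 -1.3 0.15 0 0",
)

```text
t: 18.4
eef_pos: [537.3, 52.1, 127.2]
tcp_rot: [3.118, -0.017, -0.018]
ft_force: [0.4, -4.0, 5.0]
opening: 0.128
```

send_rows(
  plan="-0.3 -1.3 0.15 0 0; -0.3 -1.3 0.15 0 0; -0.3 -1.3 0.15 0 0; -0.3 -1.3 0.15 0 0",
)

```text
t: 18.8
eef_pos: [537.3, 57.7, 127.2]
tcp_rot: [3.118, -0.02, -0.018]
ft_force: [0.0, -4.1, 5.5]
opening: 0.129
```

send_rows(
  plan="-0.2 -1.3 0.15 0 0; -0.2 -1.3 0.15 0 0; -0.2 -1.3 0.15 0 0; -0.2 -1.3 0.15 0 0",
)

```text
t: 19.2
eef_pos: [537.5, 63.3, 127.2]
tcp_rot: [3.118, -0.022, -0.018]
ft_force: [-0.2, -3.9, 6.0]
opening: 0.126
```

```bash
sed -i 's/x0,y0,k=365,135,8/x0,y0,k=360,120,8/' look.py; python3 look.py s11; python3 -c "
from h import *
rel(535.5,-3.4,128)"
```

```text
t 19.25 pos [537.5  63.5 127.2] rot [ 3.118 -0.022 -0.017] F [-0.7 -3.   5.4] M [-0.72  0.03 -0.04] op 11.9 q [ 0.01  0.48  1.87 -0.04  0.77  1.62]
shift [-0.8 66.9  0.8]
```

View pics/zs11.png

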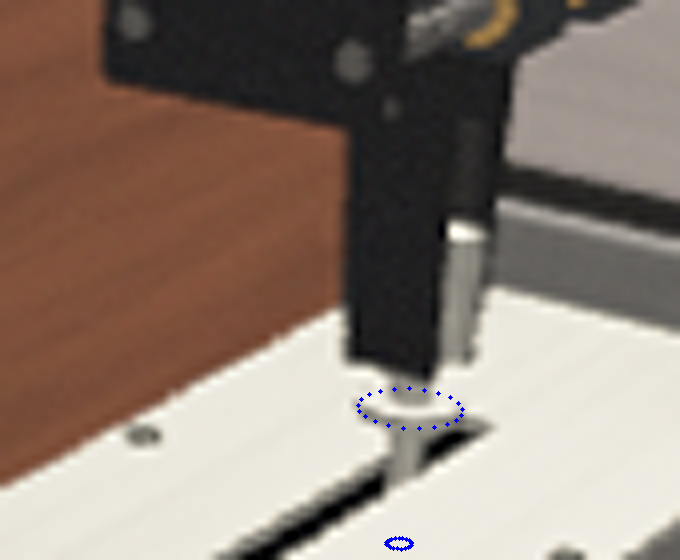

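send_rows(
  plan="0 -1.3 0.15 0 0; 0 -1.3 0.15 0 0; 0 -1.3 0.15 0 0; 0 -1.3 0.15 0 0",
)

```text
t: 19.65
eef_pos: [537.7, 68.5, 127.2]
tcp_rot: [3.117, -0.023, -0.017]
ft_force: [-1.9, -6.0, 5.0]
opening: 0.124
```

send_rows(
  plan="0 -1.3 0.15 0 0; 0 -1.3 0.15 0 0; 0 -1.3 0.15 0 0; 0 -1.3 0.15 0 0",
)

```text
t: 20.05
eef_pos: [537.8, 73.5, 127.2]
tcp_rot: [3.115, -0.023, -0.016]
ft_force: [-2.1, -5.7, 5.7]
opening: 0.123
```

send_rows(
  plan="0 -1.3 0.15 0 0; 0 -1.3 0.15 0 0; 0 -1.3 0.15 0 0; 0 -1.3 0.15 0 0",
)

```text
t: 20.45
eef_pos: [537.9, 78.8, 126.9]
tcp_rot: [3.114, -0.024, -0.016]
ft_force: [-1.6, -2.1, 4.2]
opening: 0.124
```

send_rows(
  plan="0 0 0.4 0 0; 0 0 0.4 0 0",
)

```text
t: 20.65
eef_pos: [537.9, 79.4, 126.3]
tcp_rot: [3.115, -0.024, -0.016]
ft_force: [-1.0, -2.5, 7.6]
opening: 0.124
```

send_rows(
  plan="0 -0.6 0.4 0 0; 0 -0.6 0.4 0 0",
)

```text
t: 20.85
eef_pos: [537.6, 81.3, 124.9]
tcp_rot: [3.116, -0.023, -0.016]
ft_force: [-0.1, 0.3, -0.3]
opening: 0.127
```

send_rows(
  plan="0 0 0.5 0 0; 0 0 0.5 0 0",
)

```text
t: 21.05
eef_pos: [537.2, 81.8, 123.2]
tcp_rot: [3.117, -0.022, -0.016]
ft_force: [0.1, -0.0, -1.7]
opening: 0.124
```

send_rows(
  plan="0 0 0.8 0 0; 0 0 0.8 0 0; 0 0 0.8 0 0",
)

```text
t: 21.35
eef_pos: [537.0, 81.9, 120.1]
tcp_rot: [3.117, -0.021, -0.016]
ft_force: [-0.4, -0.2, -0.9]
opening: 0.123
```

send_rows(
  plan="0 0 0.8 0 0; 0 0 0.8 0 0; 0 0 0.8 0 0",
)

```text
t: 21.65
eef_pos: [537.1, 81.8, 117.5]
tcp_rot: [3.117, -0.021, -0.016]
ft_force: [0.9, -0.4, -1.0]
opening: 0.128
```

send_rows(
  plan="0 0 0.7 0 0; 0 0 0.7 0 0; 0 0 0.7 0 0",
)

```text
t: 21.95
eef_pos: [537.2, 81.7, 115.2]
tcp_rot: [3.117, -0.021, -0.016]
ft_force: [-0.4, -0.1, -0.4]
opening: 0.123
```

send_rows(
  plan="0 0 0.5 0 0; 0 0 0.5 0 0",
)

```text
t: 22.15
eef_pos: [537.2, 81.7, 114.1]
tcp_rot: [3.117, -0.021, -0.016]
ft_force: [-0.8, 0.1, -1.0]
opening: 0.125
```

send_rows(
  plan="0 0 0.5 0 0; 0 0 0.4 0 0",
)

```text
t: 22.35
eef_pos: [537.2, 81.7, 113.4]
tcp_rot: [3.117, -0.021, -0.016]
ft_force: [-1.5, 0.4, 7.3]
opening: 0.125
```

send_rows(
  plan="0 0 0 0 20; 0 0 0 0 40; 0 0 0 0 40; 0 0 0 0 40; 0 0 0 0 40; 0 0 0 0 40",
)

```text
t: 22.95
eef_pos: [537.4, 81.7, 113.5]
tcp_rot: [3.117, -0.022, -0.016]
ft_force: [1.0, 0.1, -0.4]
opening: 0.418
```

```bash
python3 look.py s12; python3 -c "
from h import *
rel(536.5,80,113)"
```

```text
t 23.0 pos [537.4  81.7 113.5] rot [ 3.117 -0.022 -0.016] F [ 0.6 -0.4  0. ] M [ 0.03  0.01 -0.01] op 40.1 q [ 0.04  0.5   1.88 -0.04  0.74  1.66]
shift [-0.9  1.7  0.5]
```

View pics/zs12.png

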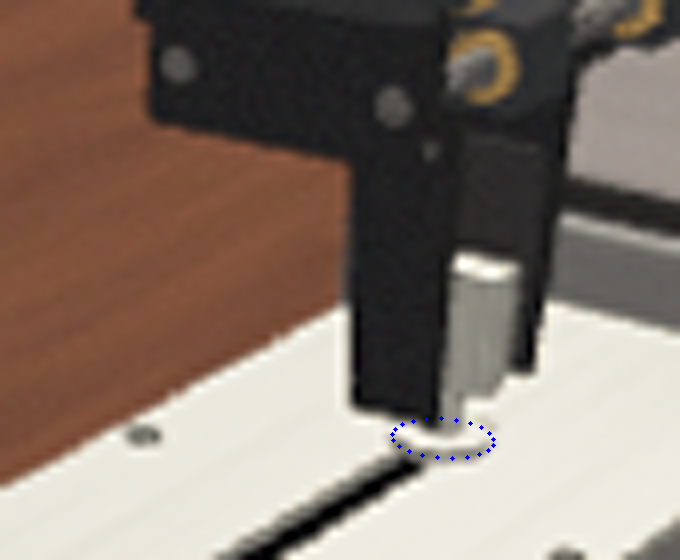

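send_rows(
  plan="0 0 -4 0 40; 0 0 -6 0 40; 0 0 -8 0 40; 0 0 -10 0 40; 0 0 -10 0 40; 0 0 -10 0 40; 0 0 -10 0 40; 0 0 -8 0 40",
)

```text
t: 23.8
eef_pos: [535.9, 83.5, 185.6]
tcp_rot: [3.117, -0.022, -0.016]
ft_force: [0.3, -0.4, -0.1]
opening: 0.419
```

send_rows(
  plan="0 8 -4 0 40; 0 15 0 0 40; 0 20 0 0 40; 0 20 0 0 40; 0 20 0 0 40; 0 15 0 0 40; 0 8 0 0 40; 0 0 0 0 40",
)

```text
t: 24.6
eef_pos: [532.6, -32.4, 192.4]
tcp_rot: [3.117, -0.021, -0.017]
ft_force: [-0.4, 0.7, 0.1]
opening: 0.423
```

```bash
python3 look.py s13; python3 -c "
from h import *
import pickle
rel(536.5,80,113)
a=cv2.imread('pics/s13.png')[115:215,330:480];cv2.imwrite('pics/s13b.png',cv2.resize(a,None,fx=5,fy=5,interpolation=2))
p=pickle.load(open('s13.pkl','rb'))
a=cv2.imread('pics/s13.png');k=10;x0,y0=390,130
b=cv2.resize(a[y0:y0+55,x0:x0+60],None,fx=k,fy=k,interpolation=2)
def d(X,c):
  q=(proj(p,X)-[x0,y0])*k+4.5; cv2.circle(b,(int(q[0]),int(q[1])),3,c,-1)
for th in np.arange(0,6.28,.2):
  d([536.7+12*np.cos(th),81+12*np.sin(th),100],(255,0,0)); d([536.7+12*np.cos(th),81+12*np.sin(th),104],(0,0,255))
for z in(117,146):
  for u in(-13,13):
    for w in(-6,6): d([536.7+u,81+w,z],(0,200,0))
cv2.imwrite('pics/s13c.png',b)"
```

```text
t 24.65 pos [532.6 -31.8 192.4] rot [ 3.117 -0.021 -0.017] F [-0.7  0.2 -0. ] M [ 0.02 -0.02  0.04] op 39.9 q [-0.17  0.38  1.82 -0.03  0.91  1.43]
shift [   0.3 -113.8   76.6]
```

View pics/s13b.png

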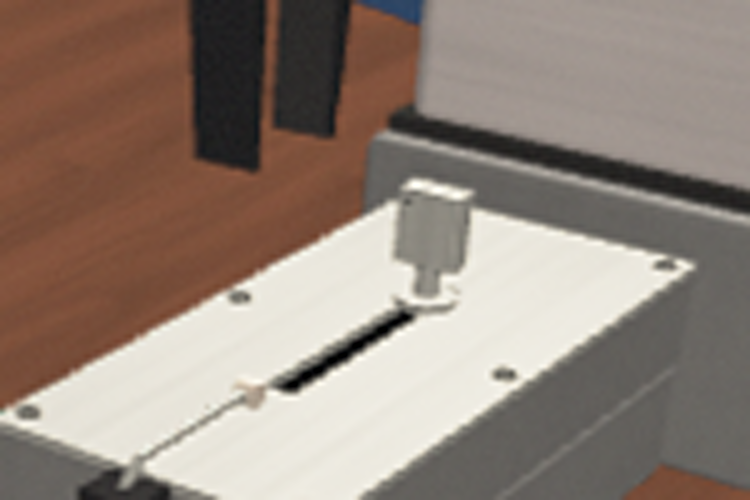

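View pics/s13c.png

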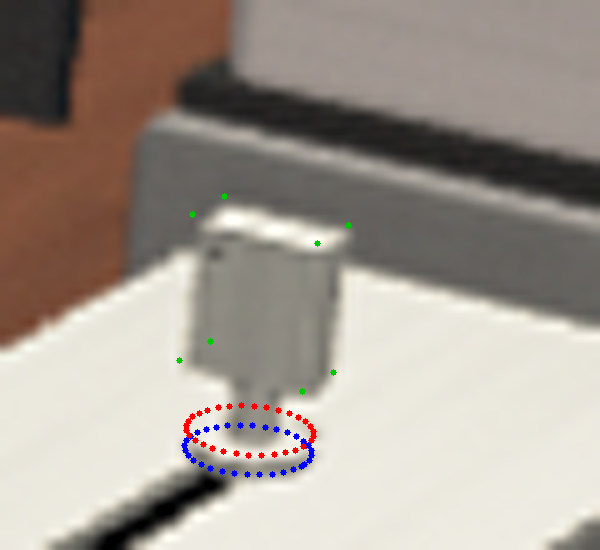

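View pics/s13.png

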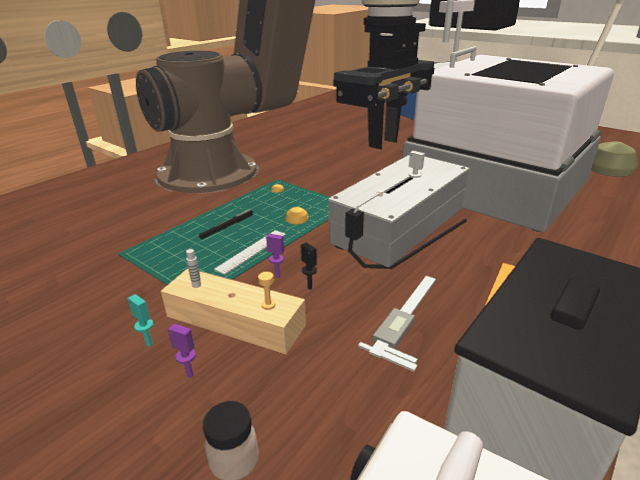

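```bash
python3 -c "
from h import *
print(env.state()['qvel'].round(3)); print(job_done())"
```

```text
[ 0.028 -0.003 -0.     0.001  0.003  0.013]
the job is handed in; nothing more can be done
None
```

The trip pin is fully home in the feed bar's notch and released. I handed the job in at about 25 s of the 64 s allowed, and no verdict was reported.

- **Moves:** I took the pin from the block's middle hole and put its tip down through the slot about 42 mm to the limit-switch side of centre. I felt the bar where expected and drew the pin along it. The notch is about 42 mm to the +y side of the slot's centre.
- **Forces:** The highest vertical force I read while feeling for the notch was about 9 N. I only read it at the end of each move, every few tenths of a second, so short peaks in between went unseen.
- **Last checks:** The tip dropped 14 mm below the bar's top before the collar met the cover, as the given sizes predict. In the last scene picture the collar lies on the cover and the pin leans by about 0.02 rad (limit 0.06). The gripper is clear, and the punch, dop, calipers and coloured look-alikes look unmoved.
- **Disagreements:**
    - The two cameras placed the slot about 2 mm apart. I used the scene camera because it matched the arm.
    - The gripper tilted by about 0.03 rad while drawing.
    - An early fast move ended about 15 mm off sideways and 17 mm high, near the block. It touched nothing, and I corrected it before gripping.
    - The arm was still settling slightly when I handed in.

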